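# Dress the edge of a clamped plate with forward file strokes

## Task

Take the file by its wooden handle and dress the top edge of the plate in the vise with three strokes, each about 100 mm long with the middle of the blade crossing the edge halfway: keep the blade level and square to the plate with its point away from the vise handle, push it forward (away from the vise handle) under a steady light pressure of about 5 to 12 N, never over 20 N, and lift it clear of the plate on every return. Then lay the file back flat between the lips of its wooden rest and let go, without disturbing the brush, the wood offcut or the jar.

Things in the scene. Friction and masses are not known exactly. Their poses are not given: they have to be found in the camera images.
- file: Loose flat steel file with a wooden handle on top, about 0.7 kg. Blade 230 long x 28 wide x 6 mm, flat underneath; its front 40 mm narrows in steps to a 14 mm wide point. Origin: centre of the blade's underside, under the handle's centre. x runs along the blade to its point, z up. At the start it lies flat on the rest.
- file_handle (a point): Grip point in the middle of the file's handle, 35 mm straight above the file's origin. The handle is an upright-sided wooden bar 90 long (along the blade) x 24 wide x 36 mm high, 17 to 53 mm above the blade's underside on two short posts; grip it from above across its 24 mm width; about 40 N holds it (over 60 N it may chatter).
- file_tip (a point): The point of the file: 115 mm from the file's origin along its x, 3 mm above the underside.
- vise: Low grey bench vise fixed to the bench, base 190 x 90 mm, jaws 100 mm wide. Origin on the bench directly under the middle of the plate it holds; x is forward, the filing direction, away from the vise's screw and T-handle (at its -x end, reaching 97 mm from the origin); z up.
- vise_jaws (a point): Point between the jaw tops, 75 mm above the vise's origin. The plate stands up here in soft rubber liners: aluminium, 5 mm thick (along x), 36 mm wide (along y). Its clamped height is not measured: the top edge is 96 to 120 mm above the bench and must be felt for. Pressed down, it gives about 1 mm per 5 N (at most 8 mm) and springs back.
- plate (a joint): Lean of the plate in its soft liners, rad, about a line along the vise's y, 38 mm below the top edge. 0 upright, positive when its top edge is dragged forward (+x of the vise), negative when dragged backward; springs back, about 2 N m per rad. About 0.03 to 0.15 in a proper forward stroke.
- rest: Wooden file rest fixed to the bench, 260 x 70 mm, floor 12 mm above the bench, with a 7 mm high lip along each long side, 48 mm between lips. Origin on the bench under its centre, x along its length, z up.
- brush: Bystander: loose bench brush, 150 mm, lying beside the rest, about 20 mm high; leave alone.
- offcut: Bystander: loose wood block 70 x 40 x 30 mm beyond the vise; leave alone.
- jar: Bystander: loose amber jar, 48 mm across, 60 mm high, beside the vise; leave alone.
Mind the look-alikes: they are no part of the job. Several things have the shape of the file; the one meant has the colours described above.

How it is judged:
On the way, in this order (a step that is already met when the one before it is completed fails the run):
1. the file is lifted clear of its rest (height (world z) of file above 0.05 m and contact force between file and rest below 0.1 N), for 0.1 s.
2. first stroke begins: the front half of the blade, point away from the vise handle, is pressed level on the plate's edge (over 2.5 N), blade middle at least 30 mm short of the edge (contact force between file and vise above 2.5 N and angle between the x axis of file and the x axis of vise, either way round below 0.22 rad and angle between file's own z axis and vertical below 0.14 rad and y of file in the frame of vise between -0.018 and 0.018 m and x of file_tip in the frame of vise above 0.03 m and x of file in the frame of vise below -0.03 m), for 0.05 s.
3. first stroke, halfway: the middle of the blade passes over the edge, pressed (over 2.5 N) and dragging the plate forward (contact force between file and vise above 2.5 N and angle between the x axis of file and the x axis of vise, either way round below 0.22 rad and angle between file's own z axis and vertical below 0.14 rad and y of file in the frame of vise between -0.018 and 0.018 m and x of file_tip in the frame of vise above 0.03 m and x of file in the frame of vise between -0.015 and 0.015 m and value of joint plate above 0.012 rad), for 0.05 s.
4. first stroke ends: still pressed (over 2.5 N), the blade middle at least 30 mm past the edge (contact force between file and vise above 2.5 N and angle between the x axis of file and the x axis of vise, either way round below 0.22 rad and angle between file's own z axis and vertical below 0.14 rad and y of file in the frame of vise between -0.018 and 0.018 m and x of each of file_tip, file in the frame of vise above 0.03 m and value of joint plate above 0.012 rad), for 0.05 s.
5. second stroke begins: the front half of the blade, point away from the vise handle, is pressed level on the plate's edge (over 2.5 N), blade middle at least 30 mm short of the edge (all of step 2), for 0.05 s.
6. second stroke, halfway: the middle of the blade passes over the edge, pressed (over 2.5 N) and dragging the plate forward (all of step 3), for 0.05 s.
7. second stroke ends: still pressed (over 2.5 N), the blade middle at least 30 mm past the edge (all of step 4), for 0.05 s.
8. third stroke begins: the front half of the blade, point away from the vise handle, is pressed level on the plate's edge (over 2.5 N), blade middle at least 30 mm short of the edge (all of step 5), for 0.05 s.
9. third stroke, halfway: the middle of the blade passes over the edge, pressed (over 2.5 N) and dragging the plate forward (all of step 6), for 0.05 s.
10. third stroke ends: still pressed (over 2.5 N), the blade middle at least 30 mm past the edge (all of step 7), for 0.05 s.
At the end, for the whole second after the job is handed in: The file lies flat on the floor of its rest between the lips (its origin within 30 mm of the rest's, lengthwise within 0.12 rad either way round), released and still (horizontal distance between file and rest below 0.03 m and height (world z) of file between 0.008 and 0.016 m and angle between file's own z axis and vertical below 0.08 rad and angle between the x axis of file and the x axis of rest, either way round below 0.12 rad and linear speed of file below 0.02 m/s and contact force between the fingers and file below 0.1 N); the robot touches nothing.
It fails at once if the file pressed on the plate or vise with over 22 N (contact force between file and vise above 22 N).
It fails at once if the plate dragged backward by the file (lean below -0.02 rad with the file touching) (value of joint plate below -0.02 rad and contact force between file and vise above 0.3 N).
It fails at once if the gripper or arm pushing on the vise or plate (contact force between any of the fingers, the arm and vise above 3 N).
It fails at once if the brush, offcut or jar moved by over 30 mm (distance of any of brush, offcut, jar from where it was at the start of the episode above 0.03 m).
It also fails if it takes over 72 s, if anything falls off the work surface, if the arm or the gripper's body presses on something with over 40 N, if the wrist force passes 120 N, or if a joint passes its speed limit or range.

## Robot

A 6-joint arm with a two-finger parallel gripper is mounted at the origin on the work surface. World frame = base frame: x ahead of the robot, y to its left, z up, the work surface at z = 0. Lengths are in m, angles in rad, forces in N, time in s.
With the tool pointing down it reaches from about 0.275 to 0.75 m from the base axis. Payload 10.2 kg.
Tool frame: the origin (TCP) lies midway between the tips of the shut fingers; the grasp point (between the pads) lies 19 mm behind it (env.hold_point_z is the distance from the TCP to the grasp point, in m); z points along the fingers, y is the line along which they close (so a half turn about z gives the same grasp; the last joint's range is limited). The gripper opens to 85 mm and grips with 20 to 120 N. Pads are 22 mm wide; open, the fingers measure 114 mm over their backs; the gripper's body (76 mm by 85 mm) begins 54 mm behind the grasp point. The pads swing forward as they close: fully open they stand 13 mm farther back than shut.
Start: joints at [-1.433, 0.313, 1.498, -0, 1.331, -0.223], TCP at [0.185, -0.491, 0.231] pointing down, gripper open.
Joint ranges: [-2.94, 2.94], [-0.97, 2.17], [0.19, 2.56], [-1.23, 4.37], [0.02, 3.11], [-2.88, 2.88]. Speed limits (rad/s): [2.39, 2.39, 3.01, 3.14, 3.14, 3.14].

## Interface

Orientations are given as a unit quaternion [x, y, z, w].
In Python, from bench import env, kinematics, monitor, eyes, job gives the robot as it stands. The module is installed in compiled form; this text tells all that it offers. Calls block until the motion is done:
- env.reach(position, orientation): joint-space move of the TCP to a pose.
- env.movel(position, velocity=0.15, frame=None, guard=None): straight line of the TCP; frame=None keeps the orientation; velocity is the mean speed in m/s. With guard (N) it stops when the force on the tool has changed by that much, and returns True; else False.
- env.set_joints(angles): joint-space move.
- env.release() and env.close_gripper(effort=None): open the fingers fully, or close them until they stop; effort is the grip in N (None keeps the last).
- env.hold(seconds).
- kinematics.ik(position, orientation): joint angles nearest the present ones, or None.
- monitor.sense(): the state.
- eyes.grab_frame(name): name is "side" or "top"; returns a dict with "frame" (400x640x3 uint8, red, green, blue), "mtx" (3x3 intrinsics, pixels), "k1" (the pictures are not rectified: a ray, as slopes to the right and down, at radius r is drawn at 1 + k1 r^2 times it, then the intrinsics apply), "view" (4x4, takes a point from world to camera coordinates). Camera axes: x right, y down, z forward; pixel columns grow to the right and rows downward; lengths in m; the calibration is good to about 2 mm. A picture is of the moment at which its call begins. There is no depth.
A pose or a line that the arm cannot do raises env.MotionError and nothing moves.
- job.hand_in(): hands the job in; it is judged then, once.
The state is a dict: "clock": time; "joints": joint angles; "qvel": joint speeds; "joint_efforts": joint torques, N m; "position": TCP position; "ee_rot": TCP orientation; "contact_force": force on the tool from outside, world axes, zero at the start; "ft_torque": the same for the moment, N m; "finger_gap": opening from 0.0 (shut) to 1.0 (fully open); "gripper_force": force on a finger pad.
Only numpy, scipy, OpenCV 4.12 (cv2) and the standard library are available. Lean on these libraries where they do the work, as an engineer would, in place of code of your own. Each camera call takes 0.05 s, during which the arm holds its last target. There are 200 camera calls.

## Working session

There is one attempt and no reset: what is moved stays moved. The work goes in short steps, each a Python script; the robot and the scene stay as the last script left them, time stands still between calls to the robot, and variables do not carry over. Pictures are saved under pics/ and viewed, at most 10 in all, crops included, and the job is handed in when it is done.

```bash
mkdir -p pics
cat > h.py <<'E'
import numpy as np, cv2
from bench import env, kinematics, monitor, eyes, job
def ray(g,uv):
    K=g["mtx"];d=cv2.undistortPoints(np.array([[uv]],float),np.array(K,float),np.array([g["k1"],0,0,0],float))[0,0]
    V=np.array(g["view"]);R=V[:3,:3];t=V[:3,3]
    return -R.T@t, R.T@np.array([d[0],d[1],1.])
def onz(g,uv,z):
    c,d=ray(g,uv);return c+d*(z-c[2])/d[2]
E
python3 - <<'E'
from h import *
import pickle
for n in("top","side"):
    g=eyes.grab_frame(n);pickle.dump({k:np.array(v) for k,v in g.items()},open(n+".pkl","wb"))
    cv2.imwrite(f"pics/{n}0.png",g["frame"][:,:,::-1]);print(n,g["k1"],ray(g,(320,200)),g["mtx"][0])
print(monitor.sense())
E
```

```text
top 0.026773002266712774 (array([0.22527023, 0.02002882, 1.41644689]), array([ 0.18074579,  0.00133802, -0.98355208])) [468.24805227   0.         321.72825188]
side -0.006995280567545878 (array([ 0.38787253, -0.61551277,  0.65141228]), array([ 0.07885053,  0.72793571, -0.68148194])) [369.28218106   0.         326.22782468]
{'clock': 0.1, 'joints': array([-1.43340381e+00,  3.13391511e-01,  1.49834810e+00,  2.03241053e-05,
        1.33099701e+00, -2.23385558e-01]), 'qvel': array([ 8.72399448e-04, -1.07742920e-03, -3.37300860e-03,  4.55408242e-04,
       -9.38110473e-04, -8.47963490e-05]), 'joint_efforts': array([ 1.93631611e-03, -4.12902403e+01, -2.60144216e+01, -1.87308483e-04,
        3.03504872e-03, -4.42889203e-06]), 'position': array([ 0.18529543, -0.49097493,  0.2307985 ]), 'ee_rot': array([ 9.83774242e-01,  1.79409904e-01,  3.44464305e-05, -5.71029236e-04]), 'contact_force': array([ 0.23493398, -0.35813333, -0.20221381]), 'ft_torque': array([ 0.02069896, -0.02582237, -0.05269462]), 'gripper_force': 0.0, 'finger_gap': 1.000832743408151}
```

View pics/top0.png

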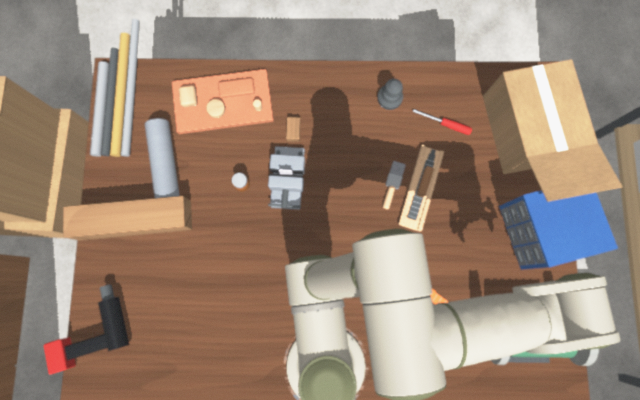

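View pics/side0.png

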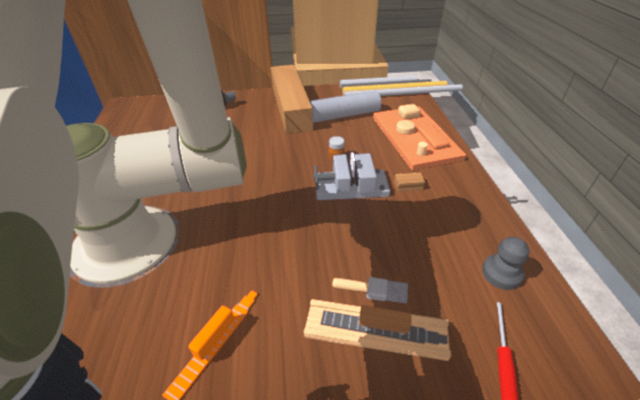

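The top view shows the rest and file around (422,188), the vise around (288,178) with its T-handle at the bottom (toward the robot), the offcut at (293,127), the jar at (239,180) and the brush at (393,185). An orange look-alike file shows in the side view at (210,335). Next I'll zoom in on the rest and the vise.

Run:
```python
import cv2,numpy as np
a=cv2.imread("pics/top0.png");b=cv2.imread("pics/side0.png")
f=lambda i,x,y,w,h,W,H:cv2.resize(i[y:y+h,x:x+w],(W,H),interpolation=cv2.INTER_CUBIC)
t=f(a,372,140,80,100,400,500);v=f(a,248,110,80,100,400,500)
cv2.imwrite("pics/c1.png",np.hstack([t,v]))
s=f(b,290,270,180,100,720,400)
cv2.imwrite("pics/c2.png",np.vstack([s[:360],f(b,300,140,144,48,720,240)]))
```

```text
(no output)
```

View pics/c1.png

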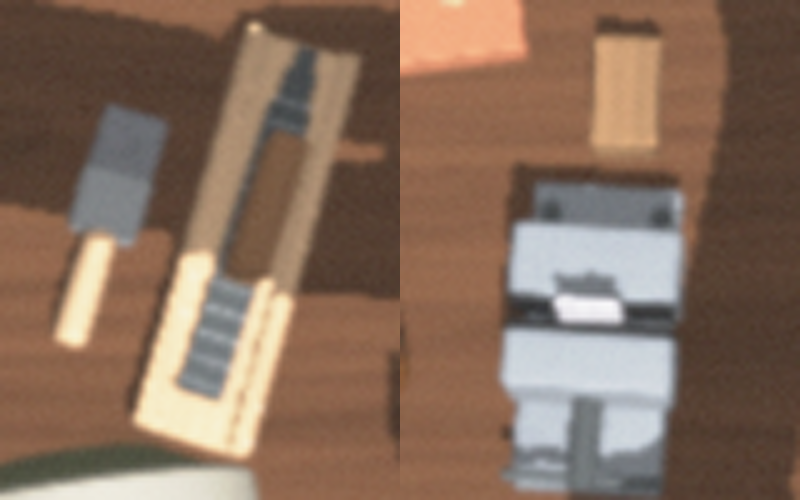

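View pics/c2.png

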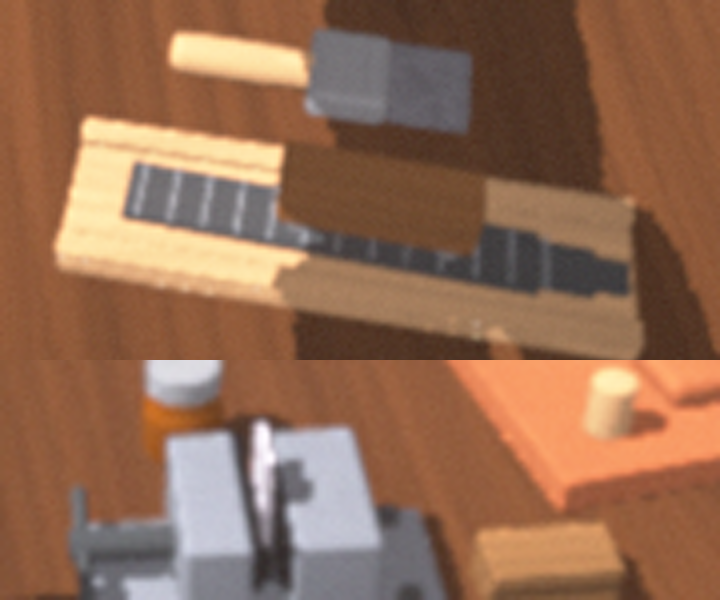

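The crops show the file lying point-forward on its rest, handle top corners near crop (272,135), (308,150), (267,283) and (230,272). The vise jaws run across at crop (510-680, 222-395) with the white plate at (552-622, 297-323). I'll project these points.

```bash
cat > m.py <<'E'
from h import *
import pickle
T=pickle.load(open("top.pkl","rb"));S=pickle.load(open("side.pkl","rb"))
t=lambda u,v:(372+u/5-.4,140+v/5-.4); w=lambda u,v:(248+(u-400)/5-.4,110+v/5-.4)
s=lambda u,v:(290+u/4-.4,270+v/4-.4); q=lambda u,v:(300+u/5-.4,140+(v-360)/5-.4)
def show(n,P,g,z):
    X=np.array([onz(g,p,z)[:2] for p in P]);print(n,X.round(4).tolist(),"mean",X.mean(0).round(4));return X
def box(n,X):
    l=(X[0]+X[1]-X[2]-X[3])/2;k=(X[0]+X[3]-X[1]-X[2])/2
    print("   len",np.hypot(*l).round(4),"wid",np.hypot(*k).round(4),"yaw",np.arctan2(l[1],l[0]).round(4),np.arctan2(-k[0],k[1]).round(4))
box(1,show("rest top",[t(250,22),t(360,62),t(250,458),t(133,425)],T,.019))
box(1,show("rest side",[s(632,200),s(640,355),s(58,265),s(85,120)],S,.019))
box(1,show("handle top",[t(272,135),t(308,150),t(267,283),t(230,272)],T,.065))
X=show("blade tail top",[t(178,385),t(220,395)],T,.018);Y=show("point",[t(298,50),t(318,50)],T,.018)
d=Y.mean(0)-X.mean(0);print(np.hypot(*d),np.arctan2(d[1],d[0]),(X.mean(0)+Y.mean(0))/2)
X=show("blade side tail",[s(135,163),s(125,215)],S,.018);Y=show("point",[s(628,262),s(628,295)],S,.018)
d=Y.mean(0)-X.mean(0);print(np.hypot(*d),np.arctan2(d[1],d[0]),(X.mean(0)+Y.mean(0))/2)
box(1,show("jaws top",[w(512,222),w(683,232),w(675,400),w(503,388)],T,.075))
for z in(.096,.108,.12):show(f"plate upper edge {z}",[w(555,296),w(618,299)],T,z)
show("side jaws",[q(165,437),q(190,550),q(248,550),q(270,430),q(300,550),q(375,545),q(350,430)],S,.075)
for z in(.096,.108,.12):show(f"side plate top {z}",[q(262,425)],S,z)
show("gap line",[w(508,325),w(675,333)],T,.075)
E
python3 m.py
```

```text
rest top [[0.6608, -0.2915], [0.6356, -0.3585], [0.3893, -0.2833], [0.4087, -0.2137]] mean [ 0.5236 -0.2867]
   len 0.2607 wid 0.0719 yaw -0.2978 -0.3154
rest side [[0.6569, -0.2957], [0.6334, -0.3653], [0.3898, -0.2915], [0.4094, -0.2196]] mean [ 0.5224 -0.293 ]
   len 0.2568 wid 0.074 yaw -0.2962 -0.295
handle top [[0.5769, -0.2922], [0.5678, -0.3132], [0.4873, -0.2865], [0.4937, -0.2649]] mean [ 0.5314 -0.2892]
   len 0.0862 wid 0.0226 yaw -0.319 -0.3482
blade tail top [[0.4333, -0.2415], [0.4274, -0.2666]] mean [ 0.4304 -0.2541]
point [[0.6433, -0.3208], [0.6434, -0.3332]] mean [ 0.6434 -0.327 ]
0.22512612013259828 -0.3297649887997729 [ 0.53688053 -0.29052842]
blade side tail [[0.4306, -0.2452], [0.4226, -0.271]] mean [ 0.4266 -0.2581]
point [[0.6442, -0.324], [0.6386, -0.3387]] mean [ 0.6414 -0.3314]
0.2269533976909972 -0.3286901406683233 [ 0.53400188 -0.29472973]
jaws top [[0.6092, 0.171], [0.6039, 0.0696], [0.5023, 0.073], [0.5087, 0.1736]] mean [0.556  0.1218]
   len 0.1011 wid 0.1012 yaw -0.0296 -0.0576
plate upper edge 0.096 [[0.559, 0.1426], [0.5575, 0.106]] mean [0.5582 0.1243]
plate upper edge 0.108 [[0.556, 0.1414], [0.5545, 0.1052]] mean [0.5552 0.1233]
plate upper edge 0.12 [[0.5529, 0.1403], [0.5515, 0.1044]] mean [0.5522 0.1224]
side jaws [[0.5085, 0.1689], [0.507, 0.0744], [0.5352, 0.0706], [0.5646, 0.1676], [0.5604, 0.0672], [0.5978, 0.066], [0.6066, 0.1619]] mean [0.5543 0.1109]
side plate top 0.096 [[0.5549, 0.1439]] mean [0.5549 0.1439]
side plate top 0.108 [[0.5513, 0.1275]] mean [0.5513 0.1275]
side plate top 0.12 [[0.5477, 0.1111]] mean [0.5477 0.1111]
gap line [[0.5465, 0.1717], [0.5425, 0.0735]] mean [0.5445 0.1226]
```

File origin is about (0.533,-0.292) with yaw -0.325. The rest is at (0.523,-0.290), yaw -0.30, and the plate at (0.553,0.122), yaw -0.045. The measured sizes match those given, so I'll grasp.

```bash
cat >> h.py <<'E'
def q(yaw): return np.array([np.cos(yaw/2),np.sin(yaw/2),0,0])
def F(n=4):
    return np.mean([ (env.hold(.02),monitor.sense()["contact_force"])[1] for _ in range(n)],0)
def st(tag=""):
    s=monitor.sense();print(tag,round(s["clock"],2),"p",s["position"].round(4),"F",s["contact_force"].round(2),"T",s["ft_torque"].round(2),"gap",round(s["finger_gap"],3),"gf",round(s["gripper_force"],1));return s
E
python3 - <<'E'
from h import *
env.reach([.533,-.292,.15],q(-.325))
st("above")
env.movel([.533,-.292,.028],.1,guard=8);st("down")
env.close_gripper(50);st("closed")
env.movel([.533,-.292,.20],.1);st("up")
g=eyes.grab_frame("side");cv2.imwrite("pics/lift.png",g["frame"][:,:,::-1])
E
```

```text
above 1.62 p [ 0.5326 -0.2927  0.1502] F [-0.33 -1.22  0.19] T [-0.01  0.02  0.03] gap 0.997 gf 0.0
down 2.98 p [ 0.5333 -0.2922  0.0287] F [ 0.33 -0.01  0.2 ] T [ 0.01 -0.03  0.02] gap 1.0 gf 0.0
closed 3.57 p [ 0.5331 -0.2921  0.0282] F [-0.43  0.11  2.22] T [-0.01  0.12  0.03] gap 0.273 gf 52.6
up 5.43 p [ 0.5328 -0.2919  0.1994] F [-1.08 -0.61 -8.11] T [-0.03 -0.04 -0.02] gap 0.272 gf 51.6
```

View pics/lift.png

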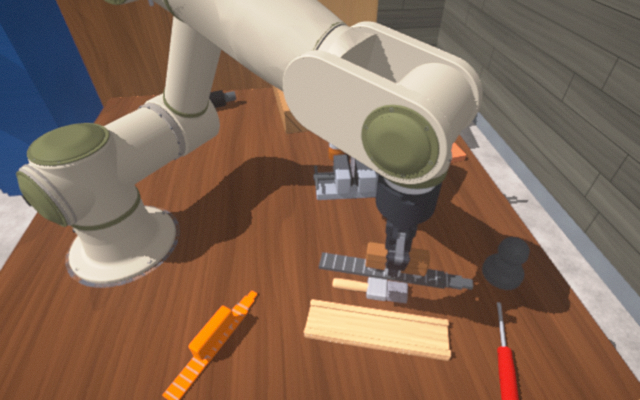

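The file is held level. It spans (319,260) to (473,284), with the grip near its middle at about (398,255). Next I'll carry it to the vise and feel for the edge.

```bash
cat >> h.py <<'E'
P=np.array([.553,.1225]);yaw=-.045;D=np.array([np.cos(yaw),np.sin(yaw)])
def at(s,z): return np.r_[P+D*s,z]
E
python3 - <<'E'
from h import *
g=eyes.grab_frame("side")
a,b=onz(g,(319,262),.186),onz(g,(473,284),.186);print("file ends",a,b,(a+b)/2)
env.reach(at(-.048,.17),q(yaw));env.hold(.3);st("hover")
g=eyes.grab_frame("top");cv2.imwrite("pics/hov.png",cv2.resize(g["frame"][80:240,200:400,::-1],(800,640))[:600])
z=.14
env.movel(at(-.048,z),.08);env.hold(.3)
b=F();print("base",b)
hit=env.movel(at(-.048,.108),.015,guard=2.5)
s=st(hit);f=F();print("df",f-b)
print(monitor.sense()["position"])
E
```

```text
file ends [ 0.42311158 -0.25941681  0.186     ] [ 0.64457593 -0.3302961   0.186     ] [ 0.53384375 -0.29485646  0.186     ]
hover 7.38 p [0.5052 0.1242 0.17  ] F [-0.25 -0.   -7.27] T [ 0.05  0.02 -0.06] gap 0.27 gf 51.6
base [-0.14065224  0.10473874 -7.48015556]
True 9.69 p [0.5047 0.1247 0.1173] F [ 1.04  1.21 -1.32] T [ 0.04 -0.45  0.05] gap 0.273 gf 52.4
df [1.10413735 0.54656359 6.45901399]
[0.50458845 0.12471736 0.11723732]
```

View pics/hov.png

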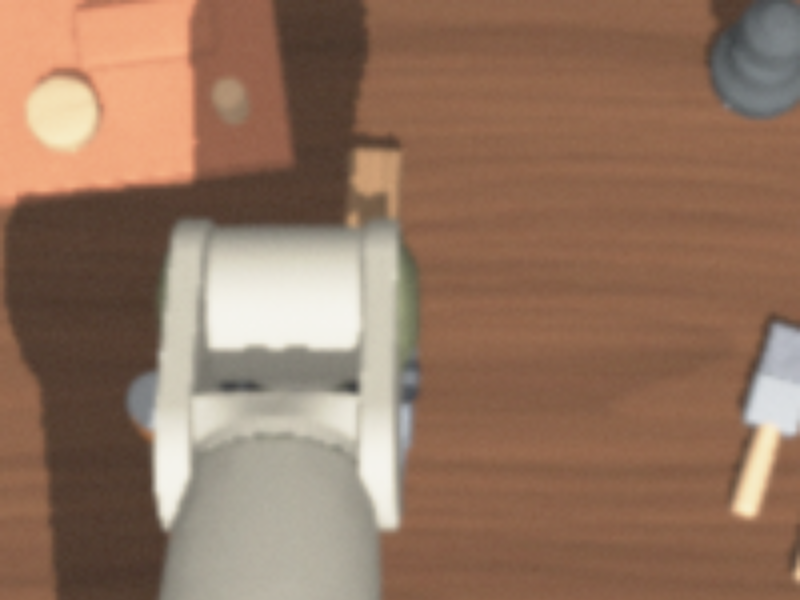

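The edge was felt at TCP z 0.1172 under 6.5 N, which puts it about 101 to 102 mm above the bench (within the 96 to 120 mm range). The picture shows only the wrist over the vise; the offcut is at (375,185) and the jar at (145,400), both clear. Now the first stroke, regulating force along the way.

```bash
cat >> h.py <<'E'
def stroke(b,z,s0,s1=.048,n=12,ft=7.5,v=.05):
    for s in np.linspace(s0,s1,n+1)[1:]:
        env.movel(at(s,z),v)
        c=monitor.sense();f=c["contact_force"]-b
        print(round(s,3),"z",round(z,4),c["position"].round(4),"f",f.round(1),"Ty",c["ft_torque"][1].round(2),"gap",round(c["finger_gap"],3))
        if np.linalg.norm(f)>17: z+=.0015
        z+=np.clip((f[2]-ft)*1e-4,-5e-4,5e-4)
    env.movel(at(s1+.003,z+.03),.06);env.movel(at(s1,z+.04),.08)
    return z
E
python3 - <<'E'
from h import *
b=np.array([-.14,.1,-7.48])
z=stroke(b,.1172,-.048);print(z);env.hold(.3);print(F());st()
g=eyes.grab_frame("side");cv2.imwrite("pics/s1.png",g["frame"][:,:,::-1])
E
```

```text
-0.04 z 0.1172 [0.5133 0.1243 0.1172] f [-0.9  0.5  7.2] Ty -0.13 gap 0.277
-0.032 z 0.1172 [0.521  0.124  0.1171] f [-1.6  0.4  7.7] Ty 0.07 gap 0.273
-0.024 z 0.1172 [0.529  0.1236 0.1172] f [-1.7  0.   8.3] Ty 0.16 gap 0.275
-0.016 z 0.1173 [0.5369 0.1232 0.1172] f [-2.5 -0.3  7.3] Ty 0.26 gap 0.276
-0.008 z 0.1172 [0.5449 0.1229 0.1172] f [-1.7  0.2  6.8] Ty 0.32 gap 0.275
0.0 z 0.1172 [0.553  0.1225 0.1172] f [-2.1  0.1  8.2] Ty 0.37 gap 0.273
0.008 z 0.1173 [0.561  0.1221 0.1172] f [-1.2 -0.9  8.2] Ty 0.43 gap 0.273
0.016 z 0.1173 [0.569  0.1218 0.1172] f [-1.1  0.2  6.9] Ty 0.44 gap 0.277
0.024 z 0.1173 [0.577  0.1214 0.1172] f [-0.7  0.5  6.9] Ty 0.45 gap 0.275
0.032 z 0.1172 [0.5851 0.121  0.1172] f [-0.8  0.4  6. ] Ty 0.5 gap 0.272
0.04 z 0.1171 [0.5931 0.1207 0.117 ] f [-0.7 -0.3  6.4] Ty 0.54 gap 0.277
0.048 z 0.1169 [0.6011 0.1203 0.1169] f [-1.9 -0.6  7.1] Ty 0.66 gap 0.274
0.11690778646458377
[ 0.40423815  0.21173436 -7.90731585]
 14.78 p [0.6009 0.1203 0.1567] F [ 0.22  0.67 -8.03] T [ 0.02 -0.06  0.02] gap 0.272 gf 51.7
```

View pics/s1.png

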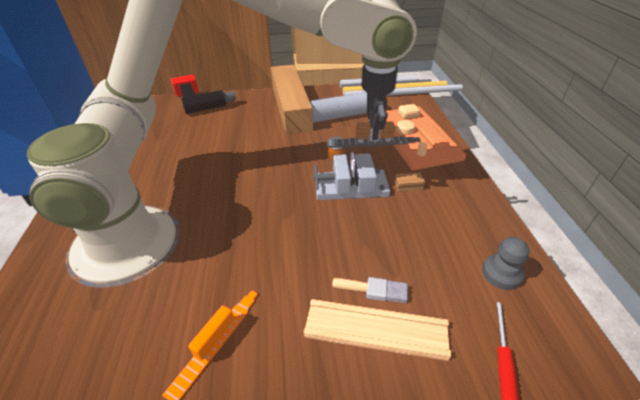

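The first stroke ran at 6 to 8 N with forward drag throughout, and the file is level above the plate with nothing disturbed. For strokes two and three I'll ease in with a slight forward motion.

Run:
```python
from h import *
for k in (2,3):
    env.movel(at(-.056,.157),.12);env.movel(at(-.056,.123),.08);env.hold(.3);b=F();print(k,"base",b.round(2))
    hit=env.movel(at(-.044,.1168),.02,guard=9)
    s=st(hit);f=F(3)-b;print("press",f.round(2))
    if not 4<f[2]<14: env.movel(at(-.04,.15),.06);print("ABORT");break
    print(stroke(b,s["position"][2],-.044,n=6,ft=8.5));env.hold(.2)
st()
```

```text
2 base [-0.04 -0.24 -7.36]
False 17.62 p [0.5093 0.1245 0.1172] F [-2.75 -0.38 -0.01] T [-0.05  0.04 -0.04] gap 0.275 gf 52.6
press [-1.98  0.26  7.52]
-0.029 z 0.1172 [0.5245 0.1238 0.1172] f [-1.9  1.   7.2] Ty 0.06 gap 0.277
-0.013 z 0.1171 [0.5397 0.1231 0.1171] f [-2.7  0.6  7.9] Ty 0.22 gap 0.272
0.002 z 0.117 [0.555  0.1224 0.117 ] f [-2.1  0.1  8.3] Ty 0.42 gap 0.272
0.017 z 0.117 [0.5704 0.1217 0.117 ] f [-1.4  0.3  9.3] Ty 0.54 gap 0.273
0.033 z 0.1171 [0.5857 0.121  0.117 ] f [-2.8 -0.4  8.1] Ty 0.6 gap 0.273
0.048 z 0.117 [0.601  0.1203 0.117 ] f [-1.6  0.3  5.7] Ty 0.6 gap 0.275
0.1167541668465442
3 base [-0.1  -0.19 -7.85]
False 24.33 p [0.5093 0.1245 0.1172] F [-1.8  -0.12 -0.4 ] T [-0.01  0.08 -0.  ] gap 0.275 gf 52.6
press [-2.19  0.4   8.02]
-0.029 z 0.1172 [0.5245 0.1238 0.1172] f [-2.3  1.   8.1] Ty 0.06 gap 0.274
-0.013 z 0.1172 [0.5397 0.1231 0.1171] f [-1.3 -0.9  8.2] Ty 0.26 gap 0.277
0.002 z 0.1171 [0.555  0.1224 0.1171] f [-2.2 -0.   7.9] Ty 0.32 gap 0.272
0.017 z 0.1171 [0.5704 0.1217 0.117 ] f [-1.4 -0.1  7.5] Ty 0.47 gap 0.276
0.033 z 0.117 [0.5857 0.121  0.1169] f [-1.5  0.5  8. ] Ty 0.59 gap 0.277
0.048 z 0.1169 [0.601  0.1203 0.1169] f [-1.9  0.5  6.8] Ty 0.68 gap 0.28
0.11675673003044179
 28.27 p [0.6008 0.1203 0.1565] F [-0.27  0.09 -6.94] T [ 0.08 -0.02 -0.01] gap 0.275 gf 51.7
```

All three strokes were made at 6 to 9 N. Now the file goes back to the rest.

Run:
```python
from h import *
x=[.524,-.2895]
env.movel(at(.02,.2),.12)
env.reach(x+[.15],q(-.305));env.movel(x+[.045],.1);env.hold(.3);b=F();st("pre")
g=eyes.grab_frame("side");cv2.imwrite("pics/p1.png",g["frame"][200:400,240:500,::-1].repeat(3,0).repeat(3,1)[:600,:780])
hit=env.movel(x+[.0265],.015,guard=2.5);st(hit);print(F()-b)
```

```text
pre 31.96 p [ 0.524  -0.2895  0.0451] F [ 1.1   0.83 -8.81] T [-0.    0.02 -0.02] gap 0.274 gf 51.6
True 33.03 p [ 0.5239 -0.2895  0.0282] F [ 0.14 -0.01  6.68] T [ 0.15  0.   -0.02] gap 0.272 gf 53.5
[-1.05496515  0.12248839 15.34048939]
```

View pics/p1.png

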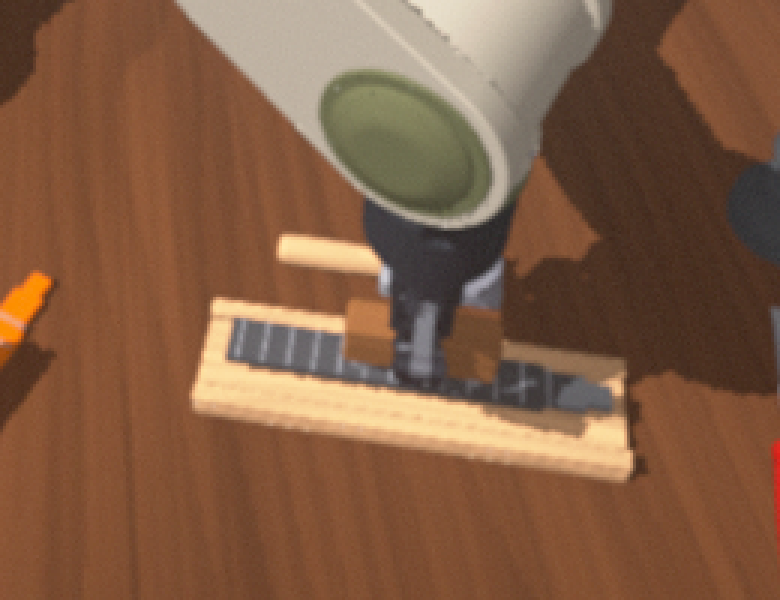

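The file is centred between the lips (blade from (230,340) to (612,400) in the crop) and touched the floor at exactly the original height. I'll release and check.

Run:
```python
from h import *
env.release();env.hold(.2);st()
env.movel([.524,-.2895,.15],.1);env.reach([.35,-.05,.3],q(-.3));env.hold(.3);st()
a=eyes.grab_frame("side");t=eyes.grab_frame("top")
i=cv2.resize(a["frame"][130:370,290:470,::-1],(450,600));j=cv2.resize(t["frame"][110:250,220:460,::-1],(350,204))
o=np.zeros((600,800,3),np.uint8);o[:,:450]=i;o[:204,450:]=j;cv2.imwrite("pics/end.png",o)
```

```text
33.92 p [ 0.5228 -0.2885  0.0263] F [-0.33  1.23  0.38] T [ 0.02 -0.03 -0.01] gap 0.998 gf 0.0
 36.88 p [ 0.3502 -0.0503  0.2998] F [-0.25  0.08 -0.19] T [ 0.04  0.   -0.03] gap 0.997 gf 0.0
```

View pics/end.png

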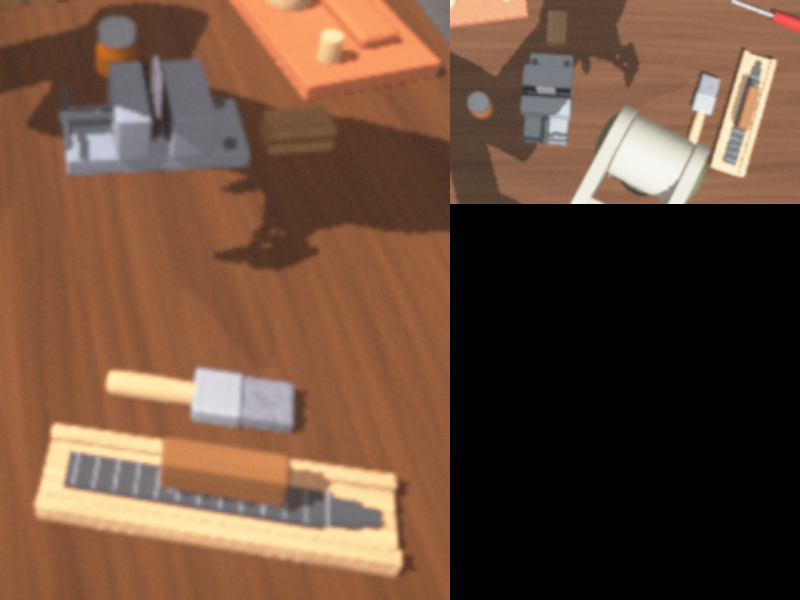

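The file lies flat and centred in its rest, from (70,470) to (380,515), and the brush, offcut and jar are where they were.

```bash
python3 -c "
from h import *
print(job.hand_in())"
```

```text
the job is handed in; nothing more can be done
None
```

I made the three filing strokes at about 6–9 N, laid the file back flat in its rest, released it and handed the job in; no verdict came back. At the first touch the force reading suggested a slight backward lean of the plate (about -0.014 to -0.02 rad, limit -0.02).

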